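# Find the loaded weight case by lifting and put it away

### The arm

A 6-joint arm with a two-finger parallel gripper is mounted at the origin on a cart in front of the work surface, level with it; the furniture and walls round the work are solid. World frame = base frame: x ahead of the robot, y to its left, z up, the work surface at z = 0. Lengths are in mm, angles in rad, forces in N, time in s.
With the tool pointing down it reaches from about 275 to 750 mm from the base axis. Payload 10.2 kg.
Tool frame: the origin (TCP) lies on the centre line of the jaws, within the pads' length; the fingertips stand 17 mm ahead of it and the grasp point (between the pads) lies 2 mm behind it (ctrl.tip_extent is the distance from the TCP to the fingertips, in mm); z points along the fingers, y is the line along which they close (so a half turn about z gives the same grasp; the last joint's range is limited). The gripper opens to 85 mm and grips with 20 to 120 N. Pads are 22 mm wide; open, the fingers measure 114 mm over their backs; the gripper's body (76 mm by 85 mm) begins 54 mm behind the grasp point. The pads swing forward as they close: fully open they stand 13 mm farther back than shut.
Start: joints at [1.063, 0.313, 1.498, -0, 1.331, -0.223], TCP at [147.52, 503.854, 228.294] pointing down, gripper open.
Joint ranges: [-2.94, 2.94], [-0.97, 2.17], [0.19, 2.56], [-1.23, 4.37], [0.02, 3.11], [-2.88, 2.88]. Speed limits (rad/s): [2.39, 2.39, 3.01, 3.14, 3.14, 3.14].

### API

Orientations are given as a unit quaternion [w, x, y, z].
In Python, from rig import sensors, capture, ctrl, cut_out, place_of gives the robot as it stands.
- The arm moves only by the shell command python3 -m jog 'ROWS' [FORCE]. ROWS is JSON, a list of rows, each a list of 3 entries, a list of its own where there are three numbers: the shift along the world's x, y, z in mm, then the turn, a rotation vector about the world's x, y, z in degrees, then the closure, from 0 (fully open) to 1 (shut). A call has exactly 8 rows; each row is the pose to reach, as a shift and turn from the pose commanded when the call began; what a row does not reach only later rows make up. A row lasts 1/12 s, in which the tool goes at most 41.7 mm and 7.16 degrees, less where a joint would pass 70% of its speed; a pose out of reach is approached as far as the arm can. A call with a gripper value outside its range is refused whole. The fingers move at their own pace and stop on an object; FORCE is the grip in N (left out, the last holds). Time passes only in rows, so rows that repeat a pose let the fingers close, or fill a call up. It gives the time, the measured TCP pose, the force and the opening at its end, in the units of the state.
- sensors.sense(): the state, without advancing time (a new reading comes with each control period).
- capture(name): name is "side" or "top"; returns a dict with "color" (480x640x3 uint8, blue, green, red), "z_map" (480x640 float32, mm along the optical axis (not along the pixel's ray), 0 where there is no reading), "camera_matrix" (3x3 intrinsics, pixels), "k1" (the pictures are not rectified: a ray, as slopes to the right and down, at radius r is drawn at 1 + k1 r^2 times it, then the intrinsics apply), "R" (3x3) and "t" (3): a world point X has camera coordinates R X + t. Camera axes: x right, y down, z forward; pixel columns grow to the right and rows downward; lengths in mm; the calibration is good to about 2 mm. A picture is of the moment at which its call begins.
- ctrl.finish_job(): hands the job in, once; it reports no verdict.
Trained networks look in a picture, given as the dict that the camera call returned (one of the last four; its "shot" number tells which), for a name from the list of things; names that differ only in an ending like _2 or _b are one class to them, and where a whole thing is asked for, a point or a joint stands for the part that bears it (a point fixed in the world has none). Each returns a list of dicts, best first, with "p" (0 to 1); they miss things now and then, are a little off and sometimes report something else, mostly with a low value. They report only what shows in the picture. A call takes as long as a camera call. They do not tell look-alikes from the thing itself.
- cut_out(picture, query): "region" (480x640 bool, what is visible of it) and "box" ([left, top, right, bottom] in pixels, round what is visible of it).
- place_of(picture, query): "centre" ([row, column] in pixels: a listed point, or the origin of a listed thing).
The state is a dict: "time_s": time; "joints": joint angles; "dq": joint speeds; "tau": joint torques, N m; "eef_pos": TCP position; "ee_rot": TCP orientation; "force": force on the tool from outside, world axes, zero at the start; "wrist_torque": the same for the moment, N m; "grip_width": opening from 0.0 (shut) to 1.0 (fully open).
Only numpy, scipy, OpenCV 4.12 (cv2) and the standard library are available. Lean on these libraries where they do the work, as an engineer would, in place of code of your own. Each camera call takes 0.05 s, during which the arm holds its last target. There are 200 camera calls.

### The job

Three identical closed blue cases stand on the worktop, and only one of them still has the steel check weight inside. Lift them to feel which is the heavy one, stand that case upright in the open grey storage box without dropping it, and close the box's lid fully. Leave the two light cases standing upright about where they were (put back what you lifted, within a few centimetres) and do not disturb anything else.

Things in the scene. Friction and masses are not known exactly. Their poses are not given: they have to be found in the camera images.
- case_a_mid (a point): centre (half-way up) of one of three outwardly identical closed blue weight cases with a steel latch: 100 mm long (its x), 60 mm wide (its y), 55 mm high, upright sides, rigid, fixed lid, z up. It stands on the worktop with its long axis within 0.25 rad of the world x.
- case_b_mid (a point): centre (half-way up) of one of three outwardly identical closed blue weight cases with a steel latch: 100 mm long (its x), 60 mm wide (its y), 55 mm high, upright sides, rigid, fixed lid, z up. It stands on the worktop with its long axis within 0.25 rad of the world x.
- case_c_mid (a point): centre (half-way up) of one of three outwardly identical closed blue weight cases with a steel latch: 100 mm long (its x), 60 mm wide (its y), 55 mm high, upright sides, rigid, fixed lid, z up. It stands on the worktop with its long axis within 0.25 rad of the world x.
- case_a: the case whose centre is point case_a_mid; this origin is the centre of its underside. One of the three cases (any of them, changing each time) holds a steel check weight and weighs about 600 g in all; the other two are empty, about 165 g (each within 12 %).
- case_b: the case whose centre is point case_b_mid; this origin is the centre of its underside. One of the three cases (any of them, changing each time) holds a steel check weight and weighs about 600 g in all; the other two are empty, about 165 g (each within 12 %).
- case_c: the case whose centre is point case_c_mid; this origin is the centre of its underside. One of the three cases (any of them, changing each time) holds a steel check weight and weighs about 600 g in all; the other two are empty, about 165 g (each within 12 %).
- store_box: grey open-topped storage box fixed to the worktop, 150 mm (its x) by 160 mm (its y), 72 mm high, walls and floor 5 mm thick (inside 140 x 150 mm, 67 mm deep); origin at the centre of its underside on the worktop, z up, x away from the robot within 0.2 rad. The lid is hinged on its far (+x) rim.
- store_lid (a joint): angle of the storage box's flat white lid (6 mm thick, 150 x 160 mm, small knob on its outer face at the free edge): 0 = closed, lying on the rim; 1.57 = upright above the far rim; starts open at 1.65 to 1.85. Stiff hinge: it stays where it is left, and swings when its outer face is pushed toward the robot and then down with a few newtons.
- store_lid_hinge (a point): middle of the lid's hinge line (which runs along the box's y), at the top of the box's far rim, 72 mm above the worktop
- cup: bystander: white sample cup with a dark lid, 55 mm wide, 58 mm high; origin at its underside
- dropper_bottle: bystander: brown dropper bottle, 35 mm wide, 85 mm high; origin at its underside
Mind the look-alikes: they are no part of the job. Leave any green look-alike of the case_a alone.

How it is judged (in metres and radians):
On the way, in this order (a step that is already met when the one before it is completed fails the run):
1. a case has been lifted clear of the worktop in the gripper (((height (world z) of case_a_mid above 0.04 m and contact force between case_a and the fingers above 0.5 N) or (height (world z) of case_b_mid above 0.04 m and contact force between case_b and the fingers above 0.5 N) or (height (world z) of case_c_mid above 0.04 m and contact force between case_c and the fingers above 0.5 N))), for 0.1 s.
2. the heavy case stands in the storage box, let go, the lid still open (((x of case_a_mid in the frame of store_box between -0.045 and 0.045 m and y of case_a_mid in the frame of store_box between -0.055 and 0.055 m and z of case_a_mid in the frame of store_box below 0.045 m and angle between case_a_mid's own z axis and vertical below 0.12 rad and contact force between case_a and store_box above 3.2 N and contact force between case_a and the fingers below 0.1 N) or (x of case_b_mid in the frame of store_box between -0.045 and 0.045 m and y of case_b_mid in the frame of store_box between -0.055 and 0.055 m and z of case_b_mid in the frame of store_box below 0.045 m and angle between case_b_mid's own z axis and vertical below 0.12 rad and contact force between case_b and store_box above 3.2 N and contact force between case_b and the fingers below 0.1 N) or (x of case_c_mid in the frame of store_box between -0.045 and 0.045 m and y of case_c_mid in the frame of store_box between -0.055 and 0.055 m and z of case_c_mid in the frame of store_box below 0.045 m and angle between case_c_mid's own z axis and vertical below 0.12 rad and contact force between case_c and store_box above 3.2 N and contact force between case_c and the fingers below 0.1 N)) and value of joint store_lid above 0.6 rad), for 0.2 s.
At the end, for the whole second after the job is handed in: The case holding the weight stands upright (within 7 degrees), at rest and released, on the floor of the storage box, the lid is closed (within 0.06 rad of shut), and the two other cases stand upright (within 7 degrees) within 60 mm of where they started (((x of case_a_mid in the frame of store_box between -0.045 and 0.045 m and y of case_a_mid in the frame of store_box between -0.055 and 0.055 m and z of case_a_mid in the frame of store_box below 0.045 m and angle between each of case_a_mid, case_b_mid, case_c_mid's own z axis and vertical below 0.12 rad and contact force between case_a and store_box above 3.2 N and contact force between case_a and the fingers below 0.1 N and linear speed of case_a below 0.02 m/s and distance of each of case_b_mid, case_c_mid from where it was at the start of the episode below 0.06 m) or (x of case_b_mid in the frame of store_box between -0.045 and 0.045 m and y of case_b_mid in the frame of store_box between -0.055 and 0.055 m and z of case_b_mid in the frame of store_box below 0.045 m and angle between each of case_b_mid, case_a_mid, case_c_mid's own z axis and vertical below 0.12 rad and contact force between case_b and store_box above 3.2 N and contact force between case_b and the fingers below 0.1 N and linear speed of case_b below 0.02 m/s and distance of each of case_a_mid, case_c_mid from where it was at the start of the episode below 0.06 m) or (x of case_c_mid in the frame of store_box between -0.045 and 0.045 m and y of case_c_mid in the frame of store_box between -0.055 and 0.055 m and z of case_c_mid in the frame of store_box below 0.045 m and angle between each of case_c_mid, case_a_mid, case_b_mid's own z axis and vertical below 0.12 rad and contact force between case_c and store_box above 3.2 N and contact force between case_c and the fingers below 0.1 N and linear speed of case_c below 0.02 m/s and distance of each of case_a_mid, case_b_mid from where it was at the start of the episode below 0.06 m)) and value of joint store_lid below 0.06 rad); the robot touches nothing.
It fails at once if a case is dropped (moves faster than 0.8 m/s while not in the gripper) ((linear speed of case_a above 0.8 m/s and contact force between case_a and the fingers below 0.05 N) or (linear speed of case_b above 0.8 m/s and contact force between case_b and the fingers below 0.05 N) or (linear speed of case_c above 0.8 m/s and contact force between case_c and the fingers below 0.05 N)).
It fails at once if a case is tipped by more than 40 degrees (angle between any of case_a_mid, case_b_mid, case_c_mid's own z axis and vertical above 0.7 rad).
It fails at once if the cup or the dropper bottle is moved by more than 40 mm or knocked over (distance of any of cup, dropper_bottle from where it was at the start of the episode above 0.04 m or angle between any of cup, dropper_bottle's own z axis and vertical above 0.5 rad).
It also fails if it takes over 72 s, if anything falls off the work surface, if the arm or the gripper's body presses on something with over 40 N, if the wrist force passes 120 N, or if a joint passes its speed limit or range.

## Working session

There is one attempt and no reset: what is moved stays moved. The work goes in short steps, Python scripts to look and compute and a shell command to move; the robot and the scene stay as the last step left them, time stands still between calls to the robot, and variables do not carry over. Pictures are saved under pics/ and viewed, on a budget of 10 in all, crops included, one or two more only if the job needs it, and the job is handed in when it is done.

```bash
mkdir -p pics; ls; cat > h.py <<'E'
import numpy as np, cv2
from rig import sensors, capture, ctrl, cut_out, place_of
def world(p,uv):
    "pixels (n,2: col,row) -> world points using z_map"
    uv=np.atleast_2d(uv).astype(float); K=p["camera_matrix"]
    s=rays(p,uv); z=p["z_map"][uv[:,1].astype(int),uv[:,0].astype(int)]
    c=np.c_[s*z[:,None],z]; return (c-p["t"])@p["R"]
def rays(p,uv):
    K=p["camera_matrix"]; d=np.c_[(uv[:,0]-K[0,2])/K[0,0],(uv[:,1]-K[1,2])/K[1,1]]; s=d.copy()
    for _ in range(20): s=d/(1+p["k1"]*(s**2).sum(1,keepdims=True))
    return s
def onplane(p,uv,h):
    s=rays(p,np.atleast_2d(uv).astype(float)); d=np.c_[s,np.ones(len(s))]@p["R"]; o=-p["R"].T@p["t"]
    return o+d*((h-o[2])/d[:,2])[:,None]
E
python3 - <<'E'
from h import *
print(sensors.sense())
for n in("top","side"):
    p=capture(n); cv2.imwrite(f"pics/{n}0.png",p["color"]); print(n,p["k1"],p["camera_matrix"].tolist(),-p["R"].T@p["t"])
    for q in("case_a","store_box","store_lid","cup","dropper_bottle"):
        for r in cut_out(p,q):
            v,u=np.nonzero(r["region"]); w=world(p,np.c_[u,v]); z=p["z_map"][v,u]; w=w[z>0]
            hi=np.percentile(w[:,2],95); t=w[w[:,2]>hi-6]
            rect=cv2.minAreaRect(t[:,:2].astype(np.float32)) if len(t)>5 else None
            print(q,round(r["p"],2),r["box"],len(w),"hi",round(hi,1),"rect",rect,"BGR",p["color"][v,u].mean(0).round())
    for q in("case_a_mid","store_lid_hinge","store_box","cup","dropper_bottle"):
        print(q,[(round(r["p"],2),np.round(r["centre"])) for r in place_of(p,q)])
E
```

```text
pics
{'time_s': 0.0, 'joints': array([ 1.06259455e+00,  3.13476950e-01,  1.49846144e+00,  1.29601779e-05,
        1.33100334e+00, -2.23401308e-01]), 'dq': array([ 7.18574657e-04, -8.87616710e-04,  7.26577502e-04,  6.90889103e-04,
        3.42053131e-04, -8.17241194e-05]), 'tau': array([-2.48440570e-03, -4.12261748e+01, -2.59744495e+01, -2.68487529e-04,
        4.10188732e-03,  4.76750517e-05]), 'eef_pos': array([147.38179659, 503.60771519, 227.71212385]), 'ee_rot': array([-2.47157911e-04,  1.41920959e-01,  9.89877763e-01, -6.27657135e-04]), 'force': array([ 0.4970888 ,  0.09738982, -0.35837654]), 'wrist_torque': array([-0.02733995,  0.02077986, -0.0076768 ]), 'grip_width': 0.999498516433321}
top -0.07230430863581101 [[591.2005230564893, 0.0, 320.9860910924087], [0.0, 591.2005230564893, 233.71513775898654], [0.0, 0.0, 1.0]] [ 410.43870834   -5.44751549 1214.31773896]
case_a 0.85 [307.2, 269.2, 345.4, 321.2] 1521 hi 57.8 rect ((459.3458557128906, -4.365245819091797), (59.27571487426758, 99.13911437988281), 83.15768432617188) BGR [129. 102.  86.]
case_a 0.78 [446.7, 282.8, 480.0, 331.4]
[... 3112 characters left out ...]
.27128791809082) BGR [92. 91. 93.]
dropper_bottle 0.89 [353.1, 201.4, 372.3, 243.1] 424 hi 83.2 rect ((662.2651977539062, 69.5654296875), (16.92604637145996, 15.968840599060059), 32.46793746948242) BGR [37. 57. 86.]
dropper_bottle 0.23 [270.7, 108.2, 318.1, 200.2] 2813 hi 215.4 rect ((603.0181884765625, 237.18695068359375), (8.669293403625488, 156.78985595703125), 3.1591713428497314) BGR [137. 139. 140.]
case_a_mid [(0.92, array([278., 294.])), (0.81, array([191., 333.])), (0.16, array([322., 327.]))]
store_lid_hinge [(0.72, array([185., 290.])), (0.46, array([331., 331.]))]
store_box [(0.85, array([221., 264.]))]
cup [(0.97, array([252., 343.]))]
dropper_bottle [(0.57, array([236., 361.]))]
```

```bash
python3 - <<'E'
from h import *
for n in("top","side"):
    p=capture(n); v,u=np.mgrid[0:480,0:640]; uv=np.c_[u.ravel(),v.ravel()]; w=world(p,uv); ok=(p["z_map"].ravel()>0)
    # lid + box points
    m=ok&(w[:,0]>380)&(w[:,0]<660)&(w[:,1]>120)&(w[:,1]<350)
    rim=w[m&(abs(w[:,2]-72)<5)&(w[:,0]<590)]
    print(n,"rim",cv2.minAreaRect(rim[:,:2].astype(np.float32)),len(rim))
    lid=w[m&(w[:,2]>90)&(w[:,2]<250)]; c=lid.mean(0); print("lid mean",c,"normal",np.linalg.svd(lid-c)[2][2],"z",lid[:,2].min(),lid[:,2].max())
    fl=w[m&(w[:,2]<15)&(w[:,2]>2)]; print("floor",len(fl),fl.min(0),fl.max(0))
    for c in((459,-4),(450,-138),(441,-280)):
        t=w[ok&(np.hypot(w[:,0]-c[0],w[:,1]-c[1])<75)&(w[:,2]>51)&(w[:,2]<62)]; r=cv2.minAreaRect(t[:,:2].astype(np.float32)); print("case",r,t[:,2].mean())
a=cv2.imread("pics/top0.png"); b=cv2.imread("pics/side0.png")
cv2.imwrite("pics/m.png",np.hstack([cv2.resize(a[130:400,110:510],(400*1,270)),cv2.resize(b[90:430,200:440],(400,567))[:270]]) if 0 else np.vstack([cv2.resize(a[130:400,110:510],(800,540))]))
E
```

```text
top rim ((515.162109375, 235.31069946289062), (152.6721954345703, 162.1343994140625), 3.1602447032928467) 771
lid mean [603.40718421 238.56490315 170.34303726] normal [-0.98293879 -0.05659481  0.17500959] z 90.01967207104767 225.86814726355897
floor 4251 [380.17707102 120.03647131   2.00097489] [659.86856888 349.9592707   14.9664468 ]
case ((459.4005126953125, -4.475334167480469), (59.73910140991211, 99.95932006835938), 83.3966064453125) 54.41169531789087
case ((450.1613464355469, -138.03797912597656), (60.056068420410156, 99.83392333984375), 79.27252197265625) 54.3874106945578
case ((441.68731689453125, -280.8852844238281), (60.02190399169922, 99.46458435058594), 89.78262329101562) 54.389719193075585
side rim ((513.1535034179688, 234.50643920898438), (155.22430419921875, 167.4805450439453), 3.1215198040008545) 571
lid mean [597.63682735 233.45139247 159.14061581] normal [-0.9907651  -0.05903047  0.12206523] z 90.0692184430203 222.73179613186846
floor 1274 [382.50464668 121.93037419   2.00322953] [659.75916821 342.32759828  14.97333597]
case ((456.60675048828125, -7.44659423828125), (64.04178619384766, 98.70038604736328), 81.64202880859375) 53.957138160315104
case ((448.8089904785156, -140.67422485351562), (62.822757720947266, 101.23934173583984), 78.60750579833984) 54.000066145983105
case ((440.9818420410156, -283.1872253417969), (100.29288482666016, 62.05354690551758), 0.7515197396278381) 54.27170778992097
```

View pics/m.png

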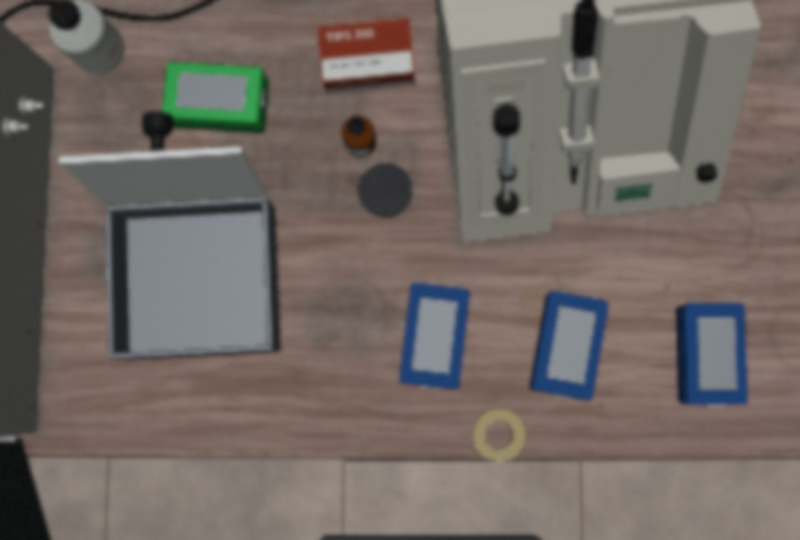

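View pics/side0.png

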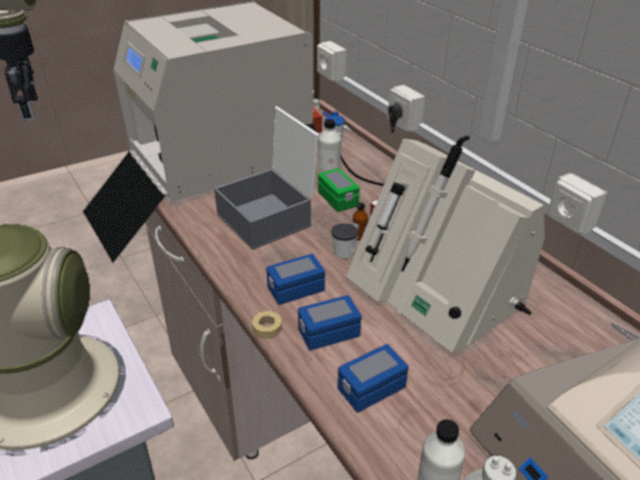

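Three blue candidates in the top crop are at (435,335), (570,345) and (713,353). The green look-alike at (213,95) is to be left alone. The open box is at (190,280), with its lid leaning back and a knob at (157,120). Bystander cup is at (385,190) and bottle at (357,133). Heights and sizes fit, so I move over the nearest case.

```bash
python3 -m jog '[[[19,-32,0],[0,0,1],0],[[38,-64,0],[0,0,2],0],[[57,-96,0],[0,0,3],0],[[77,-128,0],[0,0,4],0],[[96,-160,0],[0,0,5],0],[[115,-191,0],[0,0,6],0],[[134,-223,0],[0,0,7],0],[[155,-255,0],[0,0,9.3],0]]' 40
python3 -m jog '[[[19,-32,0],[0,0,0],0],[[38,-64,0],[0,0,0],0],[[57,-96,0],[0,0,0],0],[[77,-128,-10],[0,0,0],0],[[96,-160,-25],[0,0,0],0],[[115,-191,-45],[0,0,0],0],[[134,-223,-70],[0,0,0],0],[[155.5,-255,-100],[0,0,0],0]]'
python3 -m jog '[[[0,0,0],[0,0,0],0],[[0,0,0],[0,0,0],0],[[0,0,0],[0,0,0],0],[[0,0,0],[0,0,0],0],[[0,0,0],[0,0,0],0],[[0,0,0],[0,0,0],0],[[0,0,0],[0,0,0],0],[[0,0,0],[0,0,0],0]]'
```

```text
time_s: 1.87
eef_pos: [302.8, 247.3, 228.5]
ee_rot: [0.0, 0.061, 0.998, 0.0]
force: [0.1, 0.1, 0.6]
grip_width: 1.0
time_s: 2.53
eef_pos: [454.4, -1.4, 134.2]
ee_rot: [0.001, 0.062, 0.998, -0.0]
force: [0.6, 0.7, -0.0]
grip_width: 1.001
time_s: 3.2
eef_pos: [453.5, 1.0, 135.0]
ee_rot: [0.0, 0.061, 0.998, -0.0]
force: [0.1, 1.0, -0.1]
grip_width: 1.0
```

```bash
python3 -m jog '[[[4.5,-7,-15],[0,0,0],0],[[4.5,-7,-30],[0,0,0],0],[[4.5,-7,-45],[0,0,0],0],[[4.5,-7,-60],[0,0,0],0],[[4.5,-7,-75],[0,0,0],0],[[4.5,-7,-90],[0,0,0],0],[[4.5,-7,-100],[0,0,0],0],[[4.5,-7,-100],[0,0,0],0]]' 40
python3 -m jog '[[[0,0,0],[0,0,0],0.3],[[0,0,0],[0,0,0],0.5],[[0,0,0],[0,0,0],0.6],[[0,0,0],[0,0,0],0.7],[[0,0,0],[0,0,0],0.7],[[0,0,0],[0,0,0],0.7],[[0,0,0],[0,0,0],0.7],[[0,0,0],[0,0,0],0.7]]'
python3 -m jog '[[[0,0,4],[0,0,0],0.7],[[0,0,10],[0,0,0],0.7],[[0,0,16],[0,0,0],0.7],[[0,0,22],[0,0,0],0.7],[[0,0,28],[0,0,0],0.7],[[0,0,30],[0,0,0],0.7],[[0,0,30],[0,0,0],0.7],[[0,0,30],[0,0,0],0.7]]'
```

```text
time_s: 3.87
eef_pos: [457.0, -6.0, 33.1]
ee_rot: [-0.002, 0.061, 0.998, 0.0]
force: [-1.1, 1.0, -0.1]
grip_width: 0.998
time_s: 4.53
eef_pos: [458.5, -6.3, 35.7]
ee_rot: [0.001, 0.061, 0.998, -0.0]
force: [-0.1, 2.2, 5.4]
grip_width: 0.69
time_s: 5.2
eef_pos: [457.9, -6.3, 64.6]
ee_rot: [-0.0, 0.061, 0.998, -0.0]
force: [-0.4, 0.4, -6.4]
grip_width: 0.69
```

```bash
python3 -m jog '[[[0,0,5],[0,0,0],0.7],[[0,0,10],[0,0,0],0.7],[[0,0,15],[0,0,0],0.7],[[0,0,20],[0,0,0],0.7],[[0,0,20],[0,0,0],0.7],[[0,0,20],[0,0,0],0.7],[[0,0,20],[0,0,0],0.7],[[0,0,20],[0,0,0],0.7]]'
python3 -c "
from h import *
s=sensors.sense();print(s['force'],s['wrist_torque'])
p=capture('side');cv2.imwrite('pics/s1.png',cv2.resize(p['color'][120:380,180:440],(520,520)))
s=sensors.sense();print(s['force'])"
```

```text
time_s: 5.87
eef_pos: [457.8, -6.3, 84.4]
ee_rot: [-0.0, 0.061, 0.998, 0.0]
force: [1.0, 0.1, -6.1]
grip_width: 0.69
[ 0.99067089  0.06550977 -6.06041459] [ 0.05514844  0.06789691 -0.03812228]
[ 0.20192455  0.66548928 -5.5795292 ]
```

View pics/s1.png

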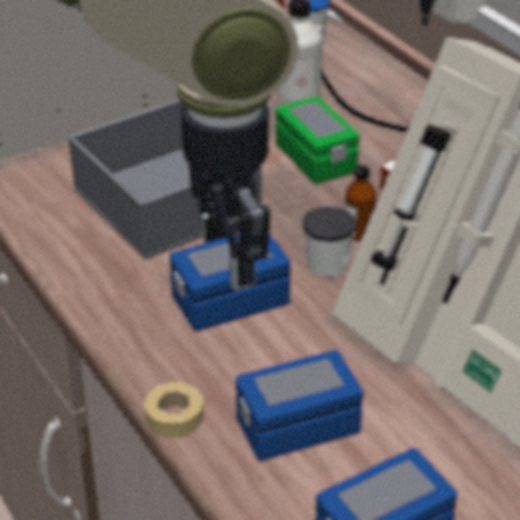

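Force is about −6 N against a baseline near 0, and an empty case would read −1.6 N. So this first case (top crop (435,335)) is the heavy one. The picture shows it hanging level at (230,275). The other two need no lifting, so I carry it to the box.

```bash
python3 -m jog '[[[0,0,15],[0,0,0],0.7],[[0,0,35],[0,0,0],0.7],[[0,0,55],[0,0,0],0.7],[[3,12,66],[0,0,1],0.7],[[9,37,66],[0,0,3],0.7],[[15,65,66],[0,0,5],0.7],[[22,93,66],[0,0,7],0.7],[[28,121,66],[0,0,9],0.7]]'
python3 -m jog '[[[7,28,0],[0,0,1],0.7],[[14,56,0],[0,0,1],0.7],[[20,80,0],[0,0,1],0.7],[[25,100,0],[0,0,1],0.7],[[28,115,0],[0,0,1],0.7],[[29,120,0],[0,0,1],0.7],[[29,120,0],[0,0,1],0.7],[[29,120,0],[0,0,1],0.7]]'
python3 -c "
from h import *
p=capture('side');cv2.imwrite('pics/s2.png',cv2.resize(p['color'][60:300,160:400],(600,600)))"
```

```text
time_s: 6.58
eef_pos: [486.0, 116.0, 150.4]
ee_rot: [-0.0, -0.018, 1.0, 0.0]
force: [0.6, -0.7, -5.9]
grip_width: 0.684
time_s: 7.25
eef_pos: [514.7, 234.1, 150.2]
ee_rot: [-0.0, -0.026, 1.0, -0.0]
force: [0.0, -1.4, -5.5]
grip_width: 0.687
```

View pics/s2.png

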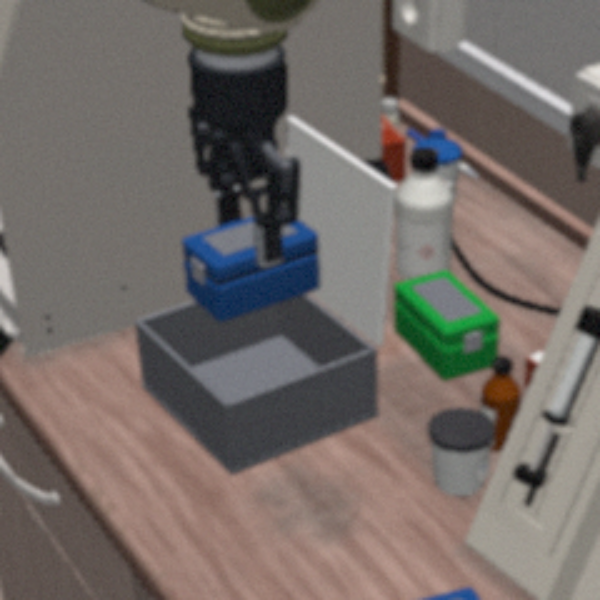

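The case hangs level at (250,270) above the box opening, centred on it. I lower it.

```bash
python3 -m jog '[[[0,0,-14],[0,0,0],0.7],[[0,0,-28],[0,0,0],0.7],[[0,0,-42],[0,0,0],0.7],[[0,0,-56],[0,0,0],0.7],[[0,0,-70],[0,0,0],0.7],[[0,0,-84],[0,0,0],0.7],[[0,0,-95],[0,0,0],0.7],[[0,0,-102],[0,0,0],0.7]]'
python3 -m jog '[[[0,0,-2],[0,0,0],0.7],[[0,0,-4],[0,0,0],0.7],[[0,0,-6],[0,0,0],0.7],[[0,0,-7],[0,0,0],0.7],[[0,0,-7],[0,0,0],0.7],[[0,0,-7],[0,0,0],0.7],[[0,0,-7],[0,0,0],0.7],[[0,0,-7],[0,0,0],0.7]]'
```

```text
time_s: 7.97
eef_pos: [514.6, 233.8, 47.5]
ee_rot: [-0.001, -0.026, 1.0, -0.0]
force: [-0.8, 0.3, -5.0]
grip_width: 0.687
time_s: 8.63
eef_pos: [515.1, 234.7, 41.8]
ee_rot: [0.0, -0.026, 1.0, 0.0]
force: [-0.0, 0.2, -6.2]
grip_width: 0.693
```

```bash
python3 -m jog '[[[0,0,-1],[0,0,0],0.7],[[0,0,-2],[0,0,0],0.7],[[0,0,-2.5],[0,0,0],0.7],[[0,0,-3],[0,0,0],0.7],[[0,0,-3],[0,0,0],0.7],[[0,0,-3],[0,0,0],0.7],[[0,0,-3],[0,0,0],0.7],[[0,0,-3],[0,0,0],0.7]]'
```

```text
time_s: 9.3
eef_pos: [515.1, 234.8, 40.7]
ee_rot: [0.0, -0.026, 1.0, -0.0]
force: [-9.0, -3.3, 15.8]
grip_width: 0.687
```

```bash
python3 -m jog '[[[0,0,0.5],[0,0,0],0.5],[[0,0,1],[0,0,0],0.3],[[0,0,1],[0,0,0],0.15],[[0,0,1],[0,0,0],0.05],[[0,0,1],[0,0,0],0],[[0,0,1],[0,0,0],0],[[0,0,1],[0,0,0],0],[[0,0,1],[0,0,0],0]]'
python3 -m jog '[[[0,0,8],[0,0,0],0],[[0,0,20],[0,0,0],0],[[0,0,35],[0,0,0],0],[[0,0,55],[0,0,0],0],[[0,0,80],[0,0,0],0],[[0,0,110],[0,0,0],0],[[0,0,140],[0,0,0],0],[[0,0,170],[0,0,0],0]]'
python3 -m jog '[[[0,-35,10],[0,0,0],0.5],[[0,-70,20],[0,0,0],0.8],[[0,-105,20],[0,0,0],1],[[0,-130,20],[0,0,0],1],[[0,-150,20],[0,0,0],1],[[0,-150,20],[0,0,0],1],[[0,-150,20],[0,0,0],1],[[0,-150,20],[0,0,0],1]]'
python3 - <<'E'
from h import *
p=capture("top"); cv2.imwrite("pics/t2.png",cv2.resize(p["color"][130:330,110:350],(720,600)))
v,u=np.mgrid[0:480,0:640]; w=world(p,np.c_[u.ravel(),v.ravel()])
m=(abs(w[:,0]-515)<85)&(abs(w[:,1]-235)<80)
t=w[m&(w[:,2]>54)&(w[:,2]<66)]; print(len(t),cv2.minAreaRect(t[:,:2].astype(np.float32)),t[:,2].mean())
E
```

```text
time_s: 9.97
eef_pos: [515.0, 234.7, 39.6]
ee_rot: [0.0, -0.026, 1.0, -0.0]
force: [-0.7, -0.3, -0.1]
grip_width: 0.999
time_s: 10.63
eef_pos: [514.7, 234.6, 211.8]
ee_rot: [0.0, -0.026, 1.0, 0.0]
force: [0.7, 0.4, 0.2]
grip_width: 1.0
time_s: 11.3
eef_pos: [514.9, 85.2, 230.0]
ee_rot: [0.0, -0.026, 1.0, 0.0]
force: [-0.0, -0.7, 0.3]
grip_width: 0.001
313 ((513.5242309570312, 264.0997619628906), (149.10952758789062, 113.82293701171875), 8.981876373291016) 59.41043235027456
```

View pics/t2.png

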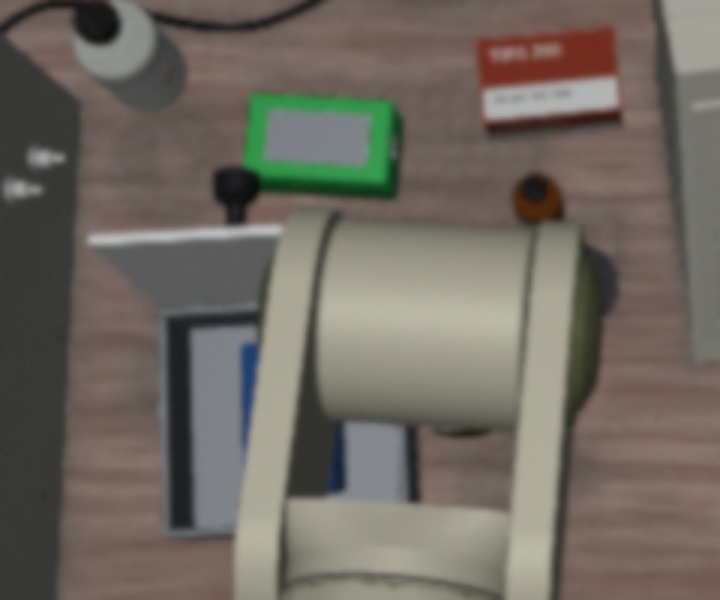

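The case is seen blue in the box at crop (245,400), partly hidden by the arm, and it has been let go. The lid is still leaning back, with its knob at (235,185). Now I go round behind the lid with the gripper shut.

```bash
python3 -m jog '[[[20,5,0],[0,0,0],1],[[42,10,0],[0,0,0],1],[[64,15,-5],[0,0,0],1],[[86,20,-10],[0,0,0],1],[[108,25,-15],[0,0,0],1],[[130,30,-20],[0,0,0],1],[[145,35,-25],[0,0,0],1],[[145,35,-25],[0,0,0],1]]'
python3 - <<'E'
from h import *
print(sensors.sense()["joints"].round(2))
p=capture("side"); cv2.imwrite("pics/s3.png",cv2.resize(p["color"][60:300,160:400],(600,600)))
v,u=np.mgrid[0:480,0:640]; w=world(p,np.c_[u.ravel(),v.ravel()])
E
```

```text
time_s: 12.02
eef_pos: [661.0, 121.6, 202.3]
ee_rot: [-0.001, -0.027, 1.0, 0.0]
force: [-0.7, 0.4, -0.1]
grip_width: -0.004
[ 0.01  0.67  1.02  0.    1.46 -1.62]
```

View pics/s3.png

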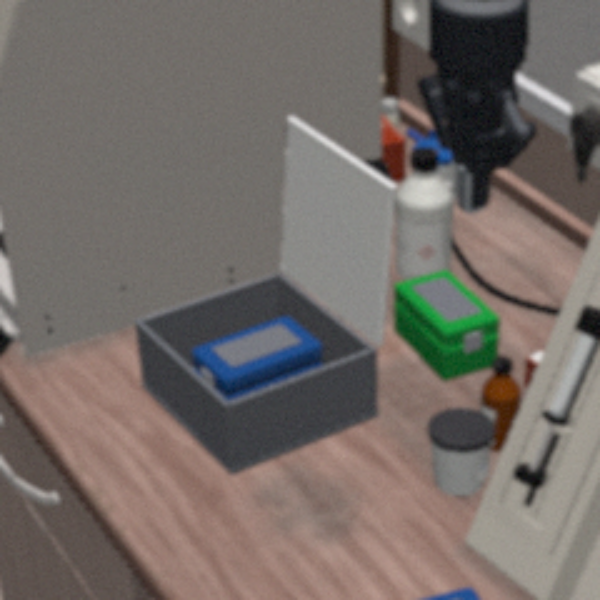

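Case stands flat in the box at crop (258,350). The fingers are behind and to the right of the lid at (475,190), clear of everything. I slide in behind the lid, off the knob, and push.

```bash
python3 -m jog '[[[0,15,0],[0,0,0],1],[[0,30,0],[0,0,0],1],[[0,45,0],[0,0,0],1],[[0,60,0],[0,0,0],1],[[0,75,0],[0,0,0],1],[[-5,75,0],[0,0,0],1],[[-10,75,0],[0,0,0],1],[[-15,75,0],[0,0,0],1]]'
python3 -m jog '[[[-10,0,0],[0,0,0],1],[[-20,0,0],[0,0,0],1],[[-30,0,0],[0,0,0],1],[[-40,0,0],[0,0,0],1],[[-50,0,0],[0,0,0],1],[[-60,0,0],[0,0,0],1],[[-70,0,0],[0,0,0],1],[[-80,0,0],[0,0,0],1]]'
```

```text
time_s: 12.73
eef_pos: [644.4, 194.7, 204.5]
ee_rot: [-0.0, -0.026, 1.0, -0.0]
force: [0.7, 0.4, -0.4]
grip_width: -0.002
time_s: 13.4
eef_pos: [564.4, 193.9, 204.9]
ee_rot: [0.0, -0.025, 1.0, -0.0]
force: [1.6, 0.2, -0.2]
grip_width: -0.001
```

```bash
python3 -m jog '[[[-10,0,-2],[0,0,0],1],[[-20,0,-6],[0,0,0],1],[[-30,0,-12],[0,0,0],1],[[-38,0,-19],[0,0,0],1],[[-46,0,-28],[0,0,0],1],[[-54,0,-37],[0,0,0],1],[[-61,0,-46],[0,0,0],1],[[-68,0,-56],[0,0,0],1]]'
python3 -c "
from h import *
p=capture('side');cv2.imwrite('pics/s4.png',cv2.resize(p['color'][60:300,160:400],(600,600)))"
```

```text
time_s: 14.07
eef_pos: [496.5, 194.1, 148.8]
ee_rot: [0.001, -0.026, 1.0, -0.0]
force: [0.3, -0.1, 1.3]
grip_width: 0.001
```

View pics/s4.png

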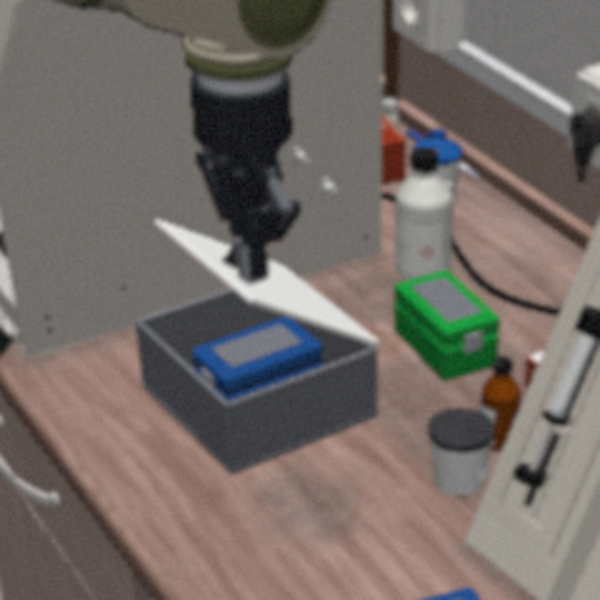

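The lid lies at about 30°, with the fingers on its outer face at (250,265). I push on down to the rim.

```bash
python3 -m jog '[[[-6,0,-9],[0,0,0],1],[[-11,0,-18],[0,0,0],1],[[-14,0,-27],[0,0,0],1],[[-16,0,-35],[0,0,0],1],[[-17,0,-43],[0,0,0],1],[[-17,0,-50],[0,0,0],1],[[-17,0,-54],[0,0,0],1],[[-17,0,-54],[0,0,0],1]]'
python3 -m jog '[[[0,0,-1],[0,0,0],1],[[0,0,-2],[0,0,0],1],[[0,0,-3],[0,0,0],1],[[0,0,-3],[0,0,0],1],[[0,0,-3],[0,0,0],1],[[0,0,-3],[0,0,0],1],[[0,0,-3],[0,0,0],1],[[0,0,-3],[0,0,0],1]]'
```

```text
time_s: 14.78
eef_pos: [479.8, 194.6, 93.7]
ee_rot: [-0.001, -0.026, 1.0, -0.0]
force: [0.5, 0.5, 0.8]
grip_width: 0.0
time_s: 15.45
eef_pos: [480.0, 194.7, 91.7]
ee_rot: [0.0, -0.026, 1.0, 0.0]
force: [0.8, -1.0, -0.3]
grip_width: 0.002
```

```bash
python3 -m jog '[[[0,0,-1],[0,0,0],1],[[0,0,-1.5],[0,0,0],1],[[0,0,-2],[0,0,0],1],[[0,0,-2.5],[0,0,0],1],[[0,0,-3],[0,0,0],1],[[0,0,-3],[0,0,0],1],[[0,0,-3],[0,0,0],1],[[0,0,-3],[0,0,0],1]]'
python3 -c "
from h import *
print(ctrl.tip_extent)
p=capture('side');cv2.imwrite('pics/s5.png',cv2.resize(p['color'][60:300,160:400],(600,600)))"
```

```text
time_s: 16.12
eef_pos: [480.0, 194.6, 88.6]
ee_rot: [0.0, -0.026, 1.0, -0.0]
force: [0.9, -0.6, 0.2]
grip_width: 0.001
17.0
```

View pics/s5.png

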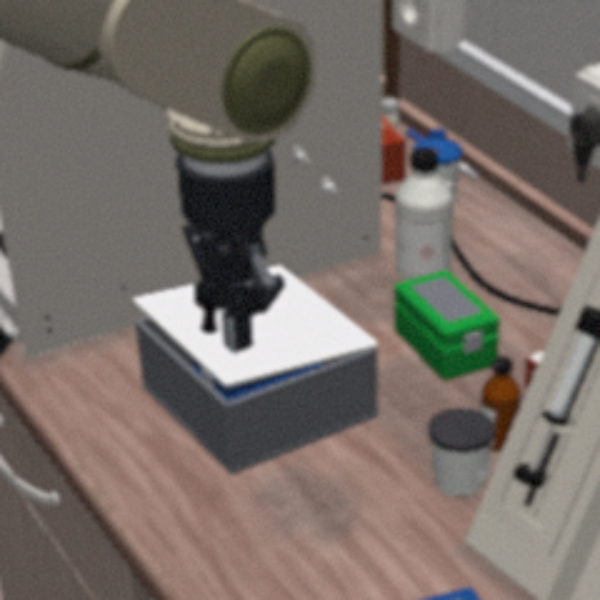

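```bash
python3 - <<'E'
from h import *
for n in("side","top"):
    p=capture(n); v,u=np.mgrid[0:480,0:640]; uv=np.c_[u.ravel(),v.ravel()]; w=world(p,uv)
    c=p["color"].reshape(-1,3).astype(int)
    m=(p["z_map"].ravel()>0)&(w[:,0]>430)&(w[:,0]<595)&(w[:,1]>155)&(w[:,1]<320)&(w[:,2]>60)&(w[:,2]<115)&(c.min(1)>(110 if n=="side" else 80))
    t=w[m]; A=np.c_[t[:,:2]-[590,235],np.ones(len(t))]; k=np.linalg.lstsq(A,t[:,2],rcond=None)[0]
    r=t[:,2]-A@k; ok=abs(r)<4; k=np.linalg.lstsq(A[ok],t[ok,2],rcond=None)[0]
    print(n,len(t),ok.sum(),k,"angle",-np.arctan(k[0]),"at tip",k@[480-590,195-235,1])
E
```

```text
side 1923 1829 [-1.07649298e-01 -6.95587120e-03  7.65700218e+01] angle 0.10723633872570973 at tip 88.68967939380897
top 1633 1447 [-9.65724613e-02 -4.68832609e-03  7.75140893e+01] angle 0.09627391083751335 at tip 88.32459305142325
```

The cameras agree the lid is still 0.10 rad open, with its surface at about 88 mm under the fingers. I push further, watching the force.

```bash
python3 -m jog '[[[0,0,-1],[0,0,0],1],[[0,0,-2],[0,0,0],1],[[0,0,-3],[0,0,0],1],[[0,0,-4],[0,0,0],1],[[0,0,-5],[0,0,0],1],[[0,0,-6],[0,0,0],1],[[0,0,-7],[0,0,0],1],[[0,0,-8],[0,0,0],1]]'
python3 -m jog '[[[0,0,-0.5],[0,0,0],1],[[0,0,-1],[0,0,0],1],[[0,0,-1.5],[0,0,0],1],[[0,0,-2],[0,0,0],1],[[0,0,-2.5],[0,0,0],1],[[0,0,-3],[0,0,0],1],[[0,0,-3],[0,0,0],1],[[0,0,-3],[0,0,0],1]]'
```

```text
time_s: 16.93
eef_pos: [480.0, 194.7, 80.5]
ee_rot: [-0.0, -0.026, 1.0, -0.0]
force: [-0.9, 0.5, -0.0]
grip_width: 0.002
time_s: 17.6
eef_pos: [480.0, 194.7, 77.6]
ee_rot: [0.0, -0.026, 1.0, -0.0]
force: [0.1, 0.3, 0.5]
grip_width: -0.003
```

```bash
cat > lid.py <<'E'
from h import *
for n in("side","top"):
    p=capture(n); v,u=np.mgrid[0:480,0:640]; uv=np.c_[u.ravel(),v.ravel()]; w=world(p,uv)
    c=p["color"].reshape(-1,3).astype(int)
    m=(p["z_map"].ravel()>0)&(w[:,0]>430)&(w[:,0]<595)&(w[:,1]>155)&(w[:,1]<320)&(w[:,2]>60)&(w[:,2]<115)&(c.min(1)>(110 if n=="side" else 80))
    t=w[m]; A=np.c_[t[:,:2]-[590,235],np.ones(len(t))]; k=np.linalg.lstsq(A,t[:,2],rcond=None)[0]
    r=t[:,2]-A@k; ok=abs(r)<4; k=np.linalg.lstsq(A[ok],t[ok,2],rcond=None)[0]
    print(n,ok.sum(),"angle",-np.arctan(k[0]),"at tip",k@[480-590,195-235,1])
    if n=="side": cv2.imwrite("pics/lid.png",cv2.resize(p['color'][150:270,200:340],(700,600)))
E
python3 lid.py
```

```text
side 1927 angle 0.017286337832947838 at tip 78.73642376257531
top 1477 angle 0.01750566459789266 at tip 79.15260989368481
```

View pics/lid.png

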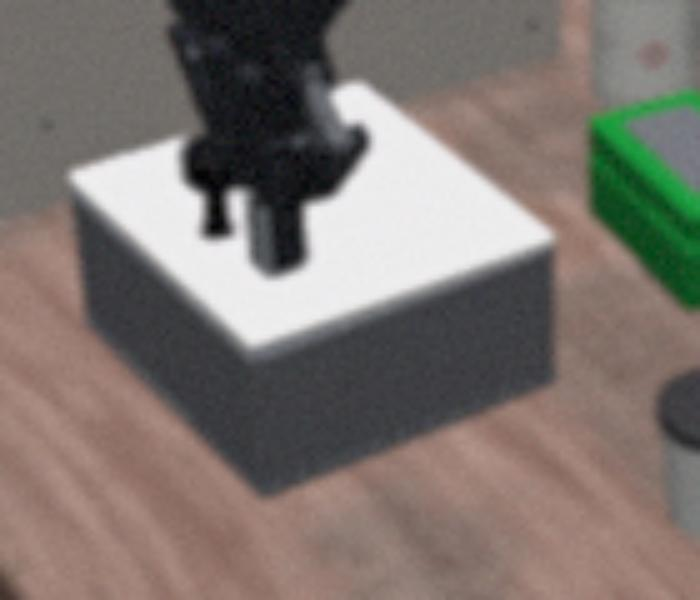

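The lid lies almost flat on the rim at 0.017 rad, with the knob at crop (215,210) beside the fingers. I press a little further until I feel the stop, then lift away.

```bash
python3 -m jog '[[[0,0,-0.5],[0,0,0],1],[[0,0,-1],[0,0,0],1],[[0,0,-1.5],[0,0,0],1],[[0,0,-2],[0,0,0],1],[[0,0,-2],[0,0,0],1],[[0,0,-2],[0,0,0],1],[[0,0,-2],[0,0,0],1],[[0,0,-2],[0,0,0],1]]'
python3 lid.py
```

```text
time_s: 18.37
eef_pos: [480.0, 194.7, 75.6]
ee_rot: [-0.0, -0.026, 1.0, 0.0]
force: [0.9, -0.5, 0.1]
grip_width: 0.001
side 1931 angle 0.0014170772860407983 at tip 76.96624369831618
top 1451 angle 0.0016174053163071263 at tip 77.30190745102303
```

```bash
python3 -m jog '[[[0,0,3],[0,0,0],1],[[0,0,8],[0,0,0],1],[[0,0,15],[0,0,0],1],[[0,0,30],[0,0,0],1],[[0,0,50],[0,0,0],1],[[0,0,80],[0,0,0],1],[[0,0,110],[0,0,0],1],[[0,0,130],[0,0,0],1]]'
python3 -m jog '[[[-25,0,5],[0,0,0],1],[[-50,0,10],[0,0,0],1],[[-75,0,15],[0,0,0],1],[[-100,0,20],[0,0,0],1],[[-120,0,20],[0,0,0],1],[[-130,0,20],[0,0,0],1],[[-130,0,20],[0,0,0],1],[[-130,0,20],[0,0,0],1]]'
python3 lid.py; python3 - <<'E'
from h import *
p=capture("top"); v,u=np.mgrid[0:480,0:640]; w=world(p,np.c_[u.ravel(),v.ravel()])
for c in((450,-138),(441,-280)):
    t=w[(np.hypot(w[:,0]-c[0],w[:,1]-c[1])<75)&(w[:,2]>51)&(w[:,2]<62)]; print(cv2.minAreaRect(t[:,:2].astype(np.float32)),t[:,2].mean())
for q in("cup","dropper_bottle"): print(q,[np.round(r["box"]) for r in cut_out(p,q)])
s=capture("side");cv2.imwrite("pics/fin.png",s["color"])
E
```

```text
time_s: 19.13
eef_pos: [480.5, 194.8, 209.2]
ee_rot: [0.002, -0.026, 1.0, 0.0]
force: [-0.2, -0.5, -0.2]
grip_width: -0.002
time_s: 19.8
eef_pos: [350.5, 194.7, 226.1]
ee_rot: [0.001, -0.026, 1.0, 0.0]
force: [0.0, -0.3, 0.0]
grip_width: -0.002
side 2552 angle 0.001595534295201325 at tip 76.90768632719718
top 5707 angle -0.0008976248633963559 at tip 77.2663618567704
((450.3531494140625, -138.10736083984375), (60.12659454345703, 99.67044830322266), 78.72925567626953) 54.44691873122515
((441.69256591796875, -281.0340576171875), (59.70344543457031, 99.46544647216797), 89.85985565185547) 54.406872395512366
cup [array([287., 213., 319., 237.])]
dropper_bottle [array([282., 184., 300., 206.])]
```

View pics/fin.png

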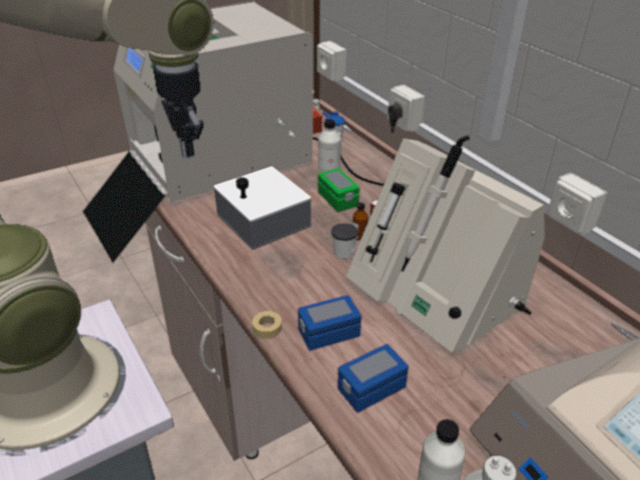

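The lid is flat and shut at (262,195). The two light cases at (330,322) and (372,377) haven't moved, and the cup and bottle are where they were. The arm is clear, so I hand in.

```bash
python3 -c "
from rig import ctrl; print(ctrl.finish_job())"
```

```text
the job is handed in; nothing more can be done
None
```

The heavy case is in the grey storage box with the lid closed, and the job is handed in; the interface gives no verdict.

- **Finding the heavy case:** I lifted only the first case, the one nearest the box. It pulled about 6 N on the wrist; an empty one would pull about 1.6 N, so I left the other two untouched.
- **Placing and closing:** I set the case on the box floor and let go. A side picture, taken with the lid still open, showed it standing flat. I then pushed the lid shut from behind, keeping off the knob.
- **Last checks:** both cameras put the lid within 0.002 rad of closed. The two light cases are within 1 mm of where they started. The cup and bottle are unmoved to within about 3 pixels in the top picture. The arm was clear of everything at about 20 s.
- **What disagreed:**
  - While pressing the lid down, the wrist force stayed near zero. I also had to lower the tool about 17 mm further than the stated fingertip length implied.
  - I never felt a firm stop, so I judged the closing from the camera depth.
  - The side and top cameras differed by about 2–3 mm on the starting positions.

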